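Slide two tools home in their shadow foam

ROBOT

A 7-joint arm with a two-finger parallel gripper is mounted at the origin on a cart in front of the work surface, level with it; the furniture and walls round the work are solid. World frame = base frame: x ahead of the robot, y to its left, z up, the work surface at z = 0. Lengths are in mm, angles in rad, forces in N, time in s.
With the tool pointing down it reaches from about 400 to 875 mm from the base axis. Payload 6.5 kg.
Tool frame: the origin (TCP) lies at the very end of the fingers, on their centre line; the grasp point (between the pads) lies 19 mm behind it; z points along the fingers, y is the line along which they close (so a half turn about z gives the same grasp; the last joint's range is limited). The gripper opens to 88 mm and grips with 3 to 60 N. Pads are 18 mm wide; open, the fingers measure 123 mm over their backs; the gripper's body (75 mm by 187 mm) begins 45 mm behind the grasp point.
Start: joints at [-1.216, 0.536, -0.004, 1.538, 0.003, 1.067, -0.071], TCP at [265.514, 593.29, 211.216] pointing down, gripper open.
Joint ranges: [-2.7, 2.7], [-0.37, 2.16], [-1.27, 1.26], [0.24, 2.4], [-1.31, 4.45], [0.19, 1.91], [-2.76, 2.76]. Speed limits (rad/s): [2.39, 2.39, 3.14, 3.14, 3.14, 3.14, 3.14].

INTERFACE

Orientations are given as a unit quaternion [w, x, y, z].
In Python, from cell import bot gives the robot as it stands.
- The arm moves only by the tool arm_command, never from a script. Its argument "steps" is one flat list of numbers, 5 for each row, row after row: the opening, from -1 (shut) to 1 (fully open), then the shift along the tool's x, y, z in m, then the turn about the tool's z in rad. A call has 1 to 10 rows; each row shifts and turns the commanded pose from where the row before left it, along the tool's axes as they then stand; what a row does not reach is not made up. A row lasts 1/10 s, in which the tool goes at most 50 mm and 8.59 degrees, less where a joint would pass 70% of its speed; a pose out of reach is approached as far as the arm can. A call is refused whole if a number of a shift passes 0.05 or a number of a turn 0.15, either way. A call with a gripper value outside its range is refused whole. The fingers move at their own pace and stop on an object; "squeeze" is the grip in N (left out, the last holds). Time passes only in rows, so rows that do not move let the fingers close. It gives the time, the measured TCP pose, the force, the opening and the grip force at its end, in the units of the state.
- bot.read_state(): the state, without advancing time (a new reading comes with each control period).
- bot.capture(name): name is "scene" or "side" or "wrist"; returns a dict with "pixels" (400x640x3 uint8, blue, green, red), "fov_y" (degrees; the focal length in pixels is half the picture's height over the tangent of half this angle, whatever the lens; pixels are square), "cx", "cy" (the principal point, pixels), "T" (4x4, takes a point from camera to world coordinates). Camera axes: x right, y up, looking along -z (the intrinsics and any distortion apply to the point x, -y, -z); pixel columns grow to the right and rows downward; lengths in mm; the calibration is good to about 2 mm. The wrist camera is an equidistant fisheye: a pixel r from the principal point sees the ray r / f radians off the axis. A picture is of the moment at which its call begins. There is no depth.
- bot.finish_job(): hands the job in; it is judged then, once.
The state is a dict: "time_s": time; "qpos": joint angles; "joint_velocities": joint speeds; "joint_torque": joint torques, N m; "tool_pos": TCP position; "eef_rot": TCP orientation; "contact_force": force on the tool from outside, world axes, zero at the start; "moment": the same for the moment, N m; "width": finger opening in mm; "grip_force": force on a finger pad.
Only numpy, scipy, OpenCV 4.12 (cv2) and the standard library are available. Lean on these libraries where they do the work, as an engineer would, in place of code of your own. Each camera call takes 0.05 s, during which the arm holds its last target. There are 200 camera calls.

TASK

Put the side cutters and the screwdriver away in their shadow-foam blocks. Do not pick them up: slide each one, flat on its block, into the pocket cut to its shape until it drops in, and see that it lies fully down on the pocket's floor. Leave the tape roll, the jar and the tape measure where they are.

Things in the scene. Friction and masses are not known exactly. Their poses are not given: they have to be found in the camera images.
- cutter: side cutters 118x44x11 mm, handles closed, about 80 g, flat on cutter_block's deck, head roughly toward its +y. Origin mid length and width, on the underside; +x to the head (tip x=59), z up. Half width in mm at x: 14 at -58, 19 at -40, 22 at -33 to -20, 21 at -13, 19 at -7, 18 at 0, 16 at 6, 10 at 20 to 34, 4 at 58. Mass centre x=-7.
- driver: precision screwdriver, 144 mm long, about 35 g, on driver_block's deck, handle roughly toward its +y. Origin mid length, on the underside; +y to the handle's end, z up. Handle y=-13 to 72 mm, 15 wide, 19 high, flat-sided: it slides, but can tip a quarter turn about its length, which does no harm. Shaft 3 mm thick, y=-71 to -13, axis 9.5 mm up. Mass centre y=28.
- cutter_block: dark foam block 190 (x) x 180 (y) x 30 mm, fixed; origin centre of underside, z up. Near half (x=-95 to 15) plain deck, pocket in the far half centred on x=45. Walls upright; the top 6 mm lean out 3.5 mm. Pocket for the side cutters, 9 mm deep: handle part 51 wide in x, y=-62.5 to 25.5; head part 27 wide, y=25.5 to 62.5.
- driver_block: dark foam block 190 (x) x 180 (y) x 30 mm, fixed; origin centre of underside, z up. Near half (x=-95 to 15) plain deck, pocket in the far half centred on x=45. Walls upright; the top 6 mm lean out 3.5 mm. Screwdriver pocket: handle part 24 wide in x, y=-16.5 to 75.5, 14 deep; shaft part 11 wide, y=-74.5 to -16.5, 9 deep.
- driver_mid (a point): point on the screwdriver's own axis at the middle of its length, 9.5 mm above its underside as it lies at the start; axes as the screwdriver's (y along it, to the handle's end). In the seated screwdriver it is 8 to 9.5 mm above the pocket's floor, however it is rolled
- cutter_pocket (a point): point on the floor of cutter_block's pocket where the side cutters' origin belongs (block x=45, y=0, z=21 mm); axes as the block's. Seated, the cutters' +x points along the block's +y (the only way they fit) and they stand 2 mm proud of the deck
- driver_pocket (a point): point on the floor of driver_block's pocket below where the screwdriver's middle belongs (block x=45, y=0, z=16 mm); axes as the block's. Seated, the screwdriver's +y points along the block's +y (the only way it fits) and the handle stands 5 mm proud of the deck; the shaft hangs free
- tape_roll: bystander: roll of amber tape, 62 mm across, 20 mm high, lying flat on the bench between the robot and the blocks; origin: centre of the underside
- jar: bystander: small clear jar with a yellow lid, 40 mm across, 42 mm high, on the bench to the left; origin: centre of the underside
- tape_measure: bystander: black and orange tape measure, 34x65x58 mm, standing on the bench to the right; origin: centre of the underside

How it is judged:
By the outcome, as a careful person would: the job done as asked, in the order asked, and still so for the second after the job is handed in, with the robot touching nothing.
It also fails if it takes over 67 s, if anything falls off the work surface, if the arm or the gripper's body presses on something with over 40 N, if the wrist force passes 120 N, or if a joint passes its speed limit or range.

## Working session

There is one attempt and no reset: what is moved stays moved. The work goes in short steps, Python scripts to look and compute and a tool call to move; the robot and the scene stay as the last step left them, time stands still between calls to the robot, and variables do not carry over. Pictures are saved under pics/ and viewed, at most 10 in all, crops included, and the job is handed in when it is done.

Besides the shell and the picture viewer there is one more tool, called after "Call:" by a JSON object that holds its "method" and its "body", one argument or row to a line. arm_command: Moves the arm, as the interface text tells. Its arguments: {"type":"object","properties":{"steps":{"type":"array","items":{"type":"number"}},"squeeze":{"type":"number"}},"required":["steps"]}

```bash
mkdir -p pics; cat > h.py <<'E'
import numpy as np, cv2
from cell import bot
def cap(n,fn=None):
    c=bot.capture(n); c={**c,'pixels':np.array(c['pixels'],dtype=np.uint8),'T':np.array(c['T'],float)}
    c['f']=200/np.tan(np.radians(c['fov_y'])/2); c['name']=n
    if fn: cv2.imwrite('pics/'+fn,c['pixels'])
    return c
def ray(c,u,v):
    a=(u-c['cx'])/c['f'];b=(v-c['cy'])/c['f']
    if c['name']=='wrist':
        r=np.hypot(a,b);s=np.sin(r)/r if r>1e-9 else 1;d=np.array([a*s,-b*s,-np.cos(r)])
    else: d=np.array([a,-b,-1.])
    return c['T'][:3,:3]@d
def at(c,u,v,z):
    d=ray(c,u,v);o=c['T'][:3,3];return o+d*(z-o[2])/d[2]
def proj(c,p):
    q=c['T'][:3,:3].T@(np.array(p,float)-c['T'][:3,3])
    x,y,z=q[0],-q[1],-q[2]
    if c['name']=='wrist':
        t=np.arctan2(np.hypot(x,y),z);k=t/np.hypot(x,y);return np.array([c['cx']+c['f']*x*k,c['cy']+c['f']*y*k])
    return np.array([c['cx']+c['f']*x/z,c['cy']+c['f']*y/z])
E
python3 - <<'E'
from h import *
for n in ('scene','side','wrist'):
    c=cap(n,n+'0.png'); print(n,c['f'],c['cx'],c['cy'],{k:v for k,v in c.items() if k not in('pixels','T')}.keys(),c['T'].round(2).tolist())
a=cv2.imread('pics/scene0.png');b=cv2.imread('pics/side0.png')
print(bot.read_state())
E
```

```text
scene 402.9707006893857 321.92527838326225 202.40814827211383 dict_keys(['fov_y', 'cx', 'cy', 'f', 'name']) [[0.77, 0.37, -0.52, -166.73], [-0.63, 0.45, -0.63, -814.39], [-0.0, 0.81, 0.58, 813.04], [0.0, 0.0, 0.0, 1.0]]
side 366.69710959466573 320.03487291546605 198.35725494745662 dict_keys(['fov_y', 'cx', 'cy', 'f', 'name']) [[-0.97, 0.08, -0.21, 283.7], [-0.22, -0.44, 0.87, 869.56], [-0.02, 0.9, 0.44, 526.22], [0.0, 0.0, 0.0, 1.0]]
wrist 309.70691628693146 322.4643762759343 201.1866589410446 dict_keys(['fov_y', 'cx', 'cy', 'f', 'name']) [[0.41, -0.88, -0.24, 202.37], [0.91, 0.39, 0.11, 621.65], [-0.0, -0.27, 0.96, 384.66], [0.0, 0.0, 0.0, 1.0]]
{'time_s': 0.15, 'qpos': array([-1.21616266,  0.53699886, -0.00440554,  1.53859916,  0.00263188,
        1.06726054, -0.07114393]), 'joint_velocities': array([ 1.11994294e-03, -2.65318162e-03,  1.20898988e-03, -3.22231032e-03,
       -3.04829151e-05,  1.67972736e-04, -6.93405010e-04]), 'joint_torque': array([ 1.31298464e-03, -5.71332800e+01,  9.91795063e-01, -2.51829726e+01,
       -5.61327953e-02,  1.52921432e-02,  1.16845940e-04]), 'tool_pos': array([265.38070395, 592.83866521, 210.55464734]), 'eef_rot': array([-6.27200435e-05,  2.08811605e-01,  9.77955682e-01, -6.27489917e-04]), 'contact_force': array([ 0.47689147, -0.42490411, -0.16538597]), 'moment': array([-0.01800754, -0.01129361, -0.04071835]), 'grip_force': 0.0, 'width': 88.17631952008347}
```

View pics/scene0.png

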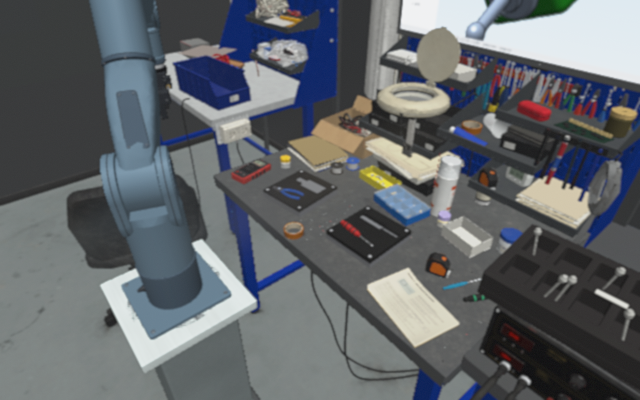

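View pics/side0.png

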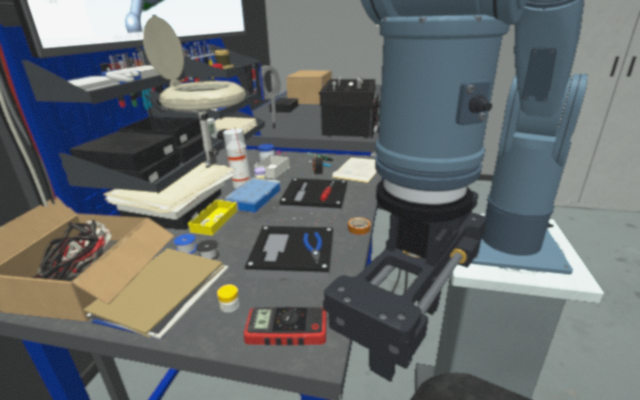

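The scene picture shows the cutter block at about (300,189), with the blue cutters at (292,192) on its near half. The driver block is at about (369,233), with the red driver at (355,233). White dots mark the block corners. The side view shows the same layout.

```bash
python3 - <<'E'
from h import *
c=cap('scene');s=cap('side')
for n,cc,L in(('cut',c,[(267,189),(300,173),(334,187),(302,206)]),('drv',c,[(330,233),(371,209),(408,233),(365,257)]),('cutS',s,[(264,229),(328,229),(328,268),(250,265)]),('drvS',s,[(288,181),(346,181),(340,206),(282,204)])):
    print(n,[at(cc,u,v,30)[:2].round().tolist() for u,v in L])
print('roll',at(c,293,230,10).round(),at(s,359,226,10).round())
print('jar',at(c,285,160,30).round(),at(s,228,296,30).round(),'tm',at(c,438,266,30).round())
st=bot.read_state()
from scipy.spatial.transform import Rotation as R
q=st['eef_rot'];print(R.from_quat(q[[1,2,3,0]]).as_matrix().round(3))
E
```

```text
cut [[433.0, 222.0], [588.0, 235.0], [623.0, 82.0], [467.0, 63.0]]
drv [[448.0, -102.0], [631.0, -95.0], [630.0, -253.0], [456.0, -245.0]]
cutS [[623.0, 95.0], [457.0, 63.0], [424.0, 226.0], [598.0, 249.0]]
drvS [[655.0, -220.0], [461.0, -254.0], [449.0, -71.0], [621.0, -52.0]]
roll [384.   1.  10.] [384.  -0.  10.]
jar [601. 351.  30.] [602. 355.  30.] tm [ 585. -398.   30.]
[[-0.913  0.408 -0.   ]
 [ 0.408  0.913 -0.001]
 [-0.    -0.001 -1.   ]]
```

View pics/wrist0.png

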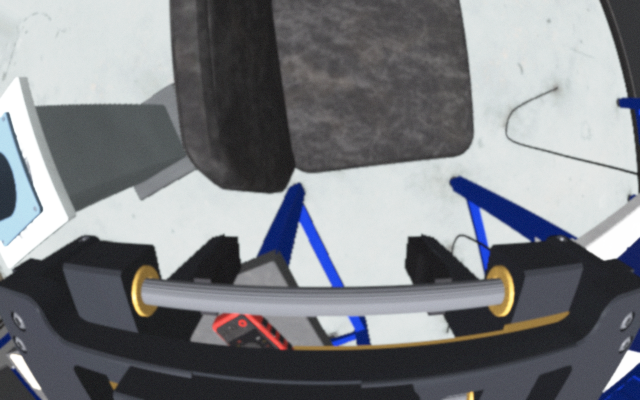

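The first wrist picture shows only the floor and the multimeter, with the gripper filling the bottom of the frame. I'll move the arm so the wrist camera looks down on the cutter block.

Call:
{"method": "arm_command", "body": {
  "steps": [1,-0.033,-0.0255,0,0,1,-0.033,-0.0255,0,0,1,-0.033,-0.0255,0,0,1,-0.033,-0.0255,0,0,1,-0.033,-0.0255,0,0,1,-0.033,-0.0255,0,0,1,-0.033,-0.0255,0,0,1,-0.033,-0.0255,0,0,1,-0.033,-0.0255,0,0,1,-0.033,-0.0255,0,0]
}}

```text
time_s: 1.25
tool_pos: [463.2, 224.2, 211.4]
eef_rot: [0.0, 0.209, 0.978, 0.0]
contact_force: [0.4, -0.2, -1.3]
width: 88.1
grip_force: 0.0
```

Call:
{"method": "arm_command", "body": {
  "steps": [1,-0.033,-0.0255,0,0,1,-0.033,-0.0255,0,0,1,-0.033,-0.0255,0,0,1,-0.033,-0.0255,0,0,1,0,0,0,0.145,1,0,0,0,0.145,1,0,0,0,0.145,1,0,0,0,0.145,1,0,0,0,0.145,1,0,0,0,0.145]
}}

```text
time_s: 2.25
tool_pos: [541.3, 78.8, 211.2]
eef_rot: [-0.0, 0.604, 0.797, 0.0]
contact_force: [-0.3, 0.2, -0.7]
width: 88.0
grip_force: 0.0
```

```bash
python3 - <<'E'
from h import *
c=cap('wrist','w1.png');print(c['T'].round(3).tolist());print(bot.read_state()['tool_pos'])
E
```

```text
[[0.963, -0.26, -0.073, 522.409], [0.27, 0.927, 0.259, 145.456], [0.001, -0.269, 0.963, 385.433], [0.0, 0.0, 0.0, 1.0]]
[541.33617815  78.87083937 211.17849313]
```

View pics/w1.png

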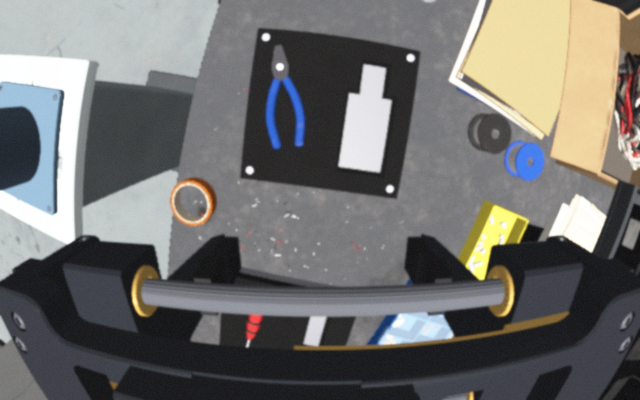

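The wrist picture shows the block's corner dots at (266,37), (411,58), (390,189) and (250,171), and the pocket at about (365,120). The cutter's tip is at (279,45) and its handle ends are at (277,148) and (300,145).

```bash
cat > m.py <<'E'
from h import *
def dots(c,L,z=30):
    g=cv2.cvtColor(c['pixels'],cv2.COLOR_BGR2GRAY);o=[]
    for u,v in L:
        w=g[v-8:v+9,u-8:u+9]; m=(w>130).astype(np.uint8); M=cv2.moments(m,True)
        o.append(at(c,u-8+M['m10']/M['m00'],v-8+M['m01']/M['m00'],z)[:2])
    return np.array(o)
def block(o):  # order: (-x,+y),(+x,+y),(+x,-y),(-x,-y)
    ctr=o.mean(0); ex=(o[1]+o[2]-o[0]-o[3]); ey=(o[0]+o[1]-o[2]-o[3])
    yaw=np.arctan2(ex[1],ex[0]); yaw2=np.arctan2(-ey[0],ey[1]); print('dots size',np.linalg.norm(ex)/2,np.linalg.norm(ey)/2,'yaw',yaw,yaw2)
    return ctr,(yaw+yaw2)/2
def to_b(p,ctr,yaw):
    R=np.array([[np.cos(yaw),-np.sin(yaw)],[np.sin(yaw),np.cos(yaw)]]); return (np.asarray(p)[...,:2]-ctr)@R
E
python3 - <<'E'
from m import *
c=cap('wrist');im=c['pixels']
o=dots(c,[(266,37),(411,58),(390,189),(250,171)]);ctr,yaw=block(o);print(ctr,yaw,to_b(o,ctr,yaw).round(1).tolist())
hsv=cv2.cvtColor(im,cv2.COLOR_BGR2HSV)
roi=np.zeros((400,640),np.uint8);cv2.fillPoly(roi,[np.array([(272,44),(402,64),(384,182),(256,164)])],1)
bright=((im.min(2)>110)&(roi>0)).astype(np.uint8)
n,l,s,_=cv2.connectedComponentsWithStats(bright);i=1+np.argmax(s[1:,4])
v,u=np.nonzero(l==i);P=np.array([to_b(at(c,a,b,21),ctr,yaw) for a,b in zip(u,v)])
print('pocket floor',P.min(0).round(1),P.max(0).round(1))
for lo,hi in((-60,-50),(-50,-30),(-30,0),(0,20),(30,45),(45,60)):
    q=P[(P[:,1]>lo)&(P[:,1]<hi)];print(lo,np.percentile(q[:,0],[1,99]).round(1))
m=(((hsv[...,1]>110)|(im.max(2)>60))&(roi>0)&(l!=i)).astype(np.uint8)
n,l2,s2,_=cv2.connectedComponentsWithStats(m);print(s2[1:].tolist())
left=np.zeros_like(m);left[:,:325]=1
v,u=np.nonzero(m*left);P=np.array([to_b(at(c,a,b,36),ctr,yaw) for a,b in zip(u,v)])
print('cutter z36 block frame',P.min(0).round(1),P.max(0).round(1))
for y in range(-70,75,10):
    q=P[abs(P[:,1]-y)<3]
    if len(q):print(y,len(q),q[:,0].min().round(1),q[:,0].max().round(1))
E
```

```text
dots size 168.54338481797194 158.3995937563877 yaw 0.13818261148844443 0.13670364178862618
[528.0809396  153.64890051] 0.1374431266385353 [[-84.2, 79.2], [84.3, 79.2], [84.2, -79.1], [-84.4, -79.3]]
pocket floor [ 18.7 -63.6] [71.5 63.5]
-60 [19.3 70.7]
-50 [19.2 71.1]
-30 [19.3 70.9]
0 [19.3 70.8]
30 [31.3 59.1]
45 [31.4 58.9]
[[264, 45, 42, 106, 2155], [361, 63, 8, 7, 13], [371, 64, 10, 2, 10], [382, 66, 5, 12, 14], [360, 71, 1, 6, 6], [359, 79, 1, 6, 6], [384, 79, 1, 5, 5], [351, 86, 8, 7, 14], [383, 86, 1, 8, 8], [343, 91, 7, 33, 34], [382, 95, 4, 3, 5], [388, 98, 5, 10, 13], [390, 109, 1, 5, 5], [389, 116, 1, 5, 5], [385, 123, 4, 26, 26], [342, 125, 1, 6, 6], [341, 133, 1, 5, 5], [340, 141, 1, 5, 5], [339, 149, 1, 4, 4], [383, 150, 2, 10, 10], [338, 155, 1, 5, 5], [337, 161, 10, 8, 15], [382, 162, 1, 5, 5], [349, 169, 6, 1, 6], [356, 168, 26, 6, 29]]
cutter z36 block frame [-73.2 -51. ] [-23.   69.7]
-50 29 -59.8 -49.3
-40 120 -64.3 -23.0
-30 122 -67.7 -23.7
-20 125 -71.1 -23.8
-10 123 -72.3 -25.1
0 124 -73.2 -28.5
10 131 -72.3 -32.0
20 138 -71.1 -36.6
30 111 -68.7 -43.5
40 91 -71.7 -51.6
50 85 -72.3 -53.0
60 63 -71.9 -57.6
70 21 -71.6 -62.4
```

```bash
cat > fit.py <<'E'
from m import *
from scipy.optimize import minimize
ctr=np.array([528.08,153.65]);yaw=.1374
X=np.array([-59,-58,-40,-33,-20,-13,-7,0,6,20,34,58,59]);W=np.array([13,14,19,22,22,21,19,18,16,10,10,4,3.5])
poly=np.vstack([np.c_[X,W],np.c_[X,-W][::-1]])
def warp(c,z,x0,x1,y0,y1,k=3):  # top view at height z, block frame, k px/mm
    xs,ys=np.meshgrid(np.arange(x0,x1,1/k),np.arange(y1,y0,-1/k))
    R=np.array([[np.cos(yaw),-np.sin(yaw)],[np.sin(yaw),np.cos(yaw)]])
    w=np.stack([xs,ys],-1)@R.T+ctr; p=np.dstack([w,np.full(xs.shape,z)])
    q=(p-c['T'][:3,3])@c['T'][:3,:3];x,y,d=q[...,0],-q[...,1],-q[...,2];r=np.hypot(x,y);t=np.arctan2(r,d)/r
    return cv2.remap(c['pixels'],(c['cx']+c['f']*x*t).astype(np.float32),(c['cy']+c['f']*y*t).astype(np.float32),cv2.INTER_LINEAR)
def fitcut(c,z,g,box=(-94,14,-74,74),k=3):
    im=warp(c,z,*box);hsv=cv2.cvtColor(im,cv2.COLOR_BGR2HSV)
    m=(((hsv[...,1]>110)&(im.max(2)>50)|(im.max(2)>60))).astype(np.uint8)
    n,l,s,_=cv2.connectedComponentsWithStats(m);m=(l==1+np.argmax(s[1:,4])).astype(np.uint8)
    cs,_=cv2.findContours(m,cv2.RETR_EXTERNAL,cv2.CHAIN_APPROX_NONE);m=cv2.morphologyEx(m,cv2.MORPH_CLOSE,np.ones((75,1),np.uint8)) if 0 else m
    # fill the handle gap row by row
    for r in m:
        i=np.flatnonzero(r)
        if len(i): r[i[0]:i[-1]]=1
    def cost(p):
        a=p[2];h=np.array([-np.sin(a),np.cos(a)]);s=np.array([np.cos(a),np.sin(a)])
        q=p[:2]+poly[:,:1]*h+poly[:,1:]*s
        b=np.zeros_like(m);cv2.fillPoly(b,[np.round(np.c_[q[:,0]-box[0],box[3]-q[:,1]]*k*16).astype(np.int32)],1,cv2.LINE_8,4)
        return 1-(b&m).sum()/(b|m).sum()
    r=minimize(cost,g,method='Nelder-Mead',options=dict(initial_simplex=np.array([g,[g[0]+6,g[1],g[2]],[g[0],g[1]+6,g[2]],[g[0],g[1],g[2]+.15]])))
    return r.x,r.fun
E
python3 - <<'E'
from fit import *
c=cap('wrist')
for z in(34,38,41):print(z,fitcut(c,z,[-52,8,.15]))
st=bot.read_state()
cv2.imwrite('pics/top.png',warp(c,36,-95,95,-90,90))
E
```

```text
34 (array([-55.30140792,  12.15219611,   0.21028317]), np.float64(0.10968050938186735))
38 (array([-54.40368822,  12.0613723 ,   0.21930221]), np.float64(0.09353780642191278))
41 (array([-54.03496568,  11.96117032,   0.21961056]), np.float64(0.0850492128858904))
```

Call:
{"method": "arm_command", "body": {
  "steps": [1,-0.045,0,0,0,1,-0.045,0,0,0,1,-0.045,0,0,0,1,-0.045,0,0,0,1,-0.045,0,0,0,1,-0.045,0,0,0,1,-0.045,0,0,0,1,0,0,0,0]
}}

```text
time_s: 3.2
tool_pos: [627.5, -232.6, 211.2]
eef_rot: [0.002, 0.603, 0.797, -0.002]
contact_force: [0.3, -1.0, 0.1]
width: 88.2
grip_force: 0.0
```

```bash
python3 - <<'E'
from h import *
c=cap('wrist','w2.png');print(bot.read_state()['tool_pos'])
E
```

```text
[ 627.66218747 -228.30015511  210.89448417]
```

View pics/w2.png

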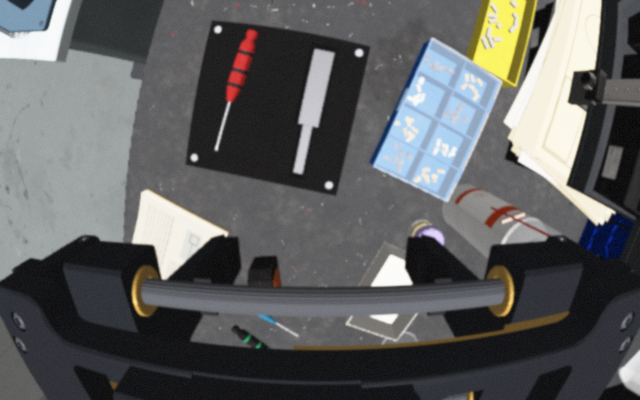

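This picture shows the driver block's dots at (217,30), (358,53), (329,185) and (194,158). The driver's handle end is at (252,32) and its tip is at (216,151).

```bash
cat > drv.py <<'E'
from m import *
def drvpose(c,ctr,yaw,zax,pl):
    im=c['pixels'];hsv=cv2.cvtColor(im,cv2.COLOR_BGR2HSV)
    roi=np.zeros((400,640),np.uint8);cv2.fillPoly(roi,[np.array(pl)],1)
    red=((hsv[...,1]>120)&((hsv[...,0]<12)|(hsv[...,0]>168))&(im[...,2]>60)&(roi>0)).astype(np.uint8)
    v,u=np.nonzero(red);P=np.array([to_b(at(c,a,b,zax),ctr,yaw) for a,b in zip(u,v)])
    mu=P.mean(0);w,V=np.linalg.eigh(np.cov((P-mu).T));d=V[:,1]*np.sign(V[1,1]);t=(P-mu)@d;s=(P-mu)@np.array([d[1],-d[0]])
    print('handle len',np.ptp(t).round(1),'wid',np.ptp(s).round(1),'n',len(P))
    e=mu+d*t.max();mid=mu+d*(t.max()-72);tip=mu+d*(t.max()-143)
    a=np.arctan2(-d[0],d[1]);print('mid',mid.round(1),'angle rel block',a.round(3),'end',e.round(1),'tip(pred)',tip.round(1));return mid,a
E
python3 - <<'E'
from drv import *
c=cap('wrist')
o=dots(c,[(217,30),(358,53),(329,185),(194,158)]);ctr,yaw=block(o);print(ctr,yaw,to_b(o,ctr,yaw).round(1).tolist())
print('tip px on 39.5',to_b(at(c,216,151,39.5),ctr,yaw))
for u,v in((323,49),(298,174)):print('pocket',to_b(at(c,u,v,18),ctr,yaw))
drvpose(c,ctr,yaw,39.5,[(217,24),(285,34),(260,170),(196,160)])
print(bot.read_state()['tool_pos'])
E
```

```text
dots size 168.36687906242295 158.3380131589485 yaw 0.06027091214801838 0.05971630399147954
[ 548.34051583 -167.10103986] 0.05999360806974896 [[-84.1, 79.2], [84.1, 79.2], [84.3, -79.1], [-84.3, -79.2]]
tip px on 39.5 [-52.65980528 -60.28617713]
pocket [43.51252808 81.31321721]
pocket [ 46.38566122 -71.80414139]
handle len 88.0 wid 21.3 n 1071
mid [-45.6  10.3] angle rel block -0.109 end [-37.7  81.9] tip(pred) [-53.3 -60.2]
[ 628.0302708  -225.09871658  210.78283479]
```

Call:
{"method": "arm_command", "body": {
  "steps": [1,0.0427,-0.0049,0,0,1,0.0427,-0.0049,0,0,1,0.0427,-0.0049,0,0,1,0.0427,-0.0049,0,0,1,0.0427,-0.0049,0,0,1,0.0427,-0.0049,0,0,1,0.0427,-0.0049,0,0,1,0.0427,-0.0049,0,0,1,0.0427,-0.0049,0,0,1,0,0,0.04,-0.082]
}}

```text
time_s: 4.3
tool_pos: [479.9, 143.3, 174.5]
eef_rot: [0.001, 0.562, 0.827, 0.005]
contact_force: [0.1, 0.4, -0.3]
width: 87.9
grip_force: 0.0
```

Call:
{"method": "arm_command", "body": {
  "steps": [1,0,0,0.04,0,1,0,0,0.03,0,1,0,0,0,0,1,0,0,0,0,1,0,0,0,0]
}}

```text
time_s: 4.8
tool_pos: [480.8, 134.1, 102.9]
eef_rot: [0.001, 0.568, 0.823, 0.001]
contact_force: [-0.1, 0.2, 0.6]
width: 88.4
grip_force: 0.0
```

```bash
cat > go.py <<'E'
import numpy as np
from cell import bot
def go(tx,ty,tz,ta):
    s=bot.read_state();p=s['tool_pos'];q=s['eef_rot'];a=2*np.arctan2(q[2],q[1])
    x=np.array([np.cos(a),np.sin(a)]);y=np.array([x[1],-x[0]]);d=np.array([tx,ty])-p[:2]
    da=(a-ta+np.pi/2)%np.pi-np.pi/2
    print('pos',p.round(1),'ang',round(a,3),'F',s['contact_force'].round(1),'| dx %.1f dy %.1f dz %.1f turn %.3f'%(d@x,d@y,p[2]-tz,da))
E
python3 -c "
from go import *
go(482.2,132.8,33,1.9275)"
```

```text
pos [480.8 134.1 102.9] ang 1.934 F [-0.1  0.2  0.6] | dx -1.7 dy 0.8 dz 69.9 turn 0.007
```

Call:
{"method": "arm_command", "body": {
  "steps": [1,-0.0015,0.001,0.035,0.006,1,0,0,0.025,0,1,0,0,0.0095,0,1,0,0,0,0,1,0,0,0,0]
}}

```text
time_s: 5.3
tool_pos: [482.4, 132.4, 33.1]
eef_rot: [0.001, 0.571, 0.821, 0.001]
contact_force: [0.1, -0.6, 0.3]
width: 88.0
grip_force: 0.0
```

```bash
python3 -c "
from go import *
from h import cap
go(482.2,132.8,33,1.9275)
cap('wrist','w3.png')"
```

```text
pos [482.4 132.4  33.1] ang 1.927 F [ 0.1 -0.6  0.3] | dx 0.4 dy -0.1 dz 0.1 turn -0.001
```

View pics/w3.png

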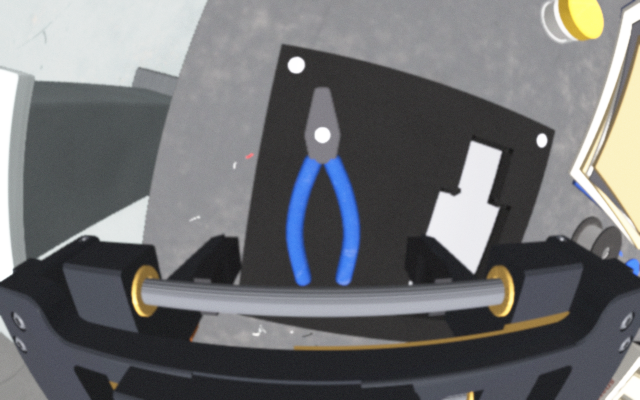

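The cutters stand upright in the picture between the open fingers, tip at (321,90) and handle ends at about (305,283) and (343,282). I'll check where the fingers sit along them before closing.

```bash
python3 - <<'E'
from fit import *
c=cap('wrist');print(proj(c,[482.4,132.4,33]))
for p in((321,90),(305,283),(343,282),(288,220),(357,220)):print(to_b(at(c,*p,38),ctr,yaw))
x=np.array([-54.2,12]);h=np.array([-.2173,.9761]);print('pred tip',x+59*h,'end',x-59*h, 'tcp',to_b([482.4,132.4],ctr,yaw))
E
```

```text
[322.35306771 234.02436968]
[-67.03142643  67.12183374]
[-52.05224833 -47.87689505]
[-28.84215482 -42.05298825]
[-69.96130848  -8.66205865]
[-30.81249478  -0.0454327 ]
pred tip [-67.0207  69.5899] end [-41.3793 -45.5899] tcp [-48.16005885 -14.79302645]
```

Call:
{"method": "arm_command", "body": {
  "steps": [-1,0,0,0,0,-1,0,0,0,0,-1,0,0,0,0,-1,0,0,0,0,-1,0,0,0,0,-1,0,0,0,0,-1,0,0,0,0,-1,0,0,0,0],
  "squeeze": 5
}}

```text
time_s: 6.2
tool_pos: [481.3, 132.1, 31.7]
eef_rot: [0.0, 0.571, 0.821, -0.0]
contact_force: [0.5, -0.8, -0.3]
width: 25.9
grip_force: 0.0
```

```bash
python3 - <<'E'
from fit import *
from go import go
c=cap('wrist')
go(576.4,133.1,33,1.7082)
for p in [(321,90)]:print(to_b(at(c,*p,35),ctr,yaw))
print(fitcut(c,38,[-54.2,12,.219]))
im=cv2.imwrite('pics/w4.png',c['pixels'])
E
```

```text
pos [481.3 132.1  31.7] ang 1.927 F [ 0.3 -0.2  0.5] | dx -32.2 dy 89.5 dz -1.3 turn 0.219
[-68.31989405  67.0050202 ]
(array([-54.07623616,  11.55569997,   0.21874347]), np.float64(0.5265064002497659))
```

View pics/w4.png

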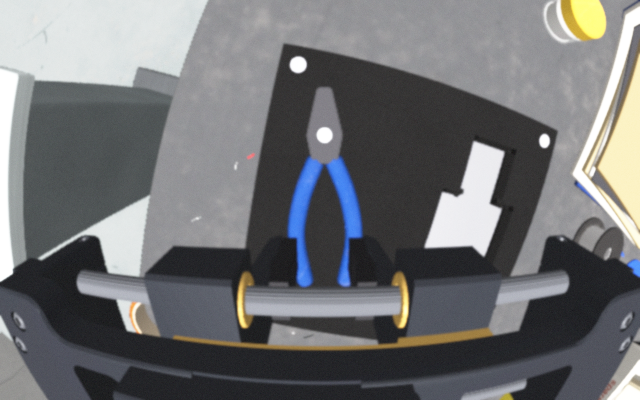

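The fingers are at about (285,245) and (360,245), with the handles between them, but the width reads 25.9 mm with no grip force, which doesn't fit a 44 mm tool. I'll read the state again and project where the fingertips should be.

Call:
{"method": "arm_command", "body": {
  "steps": [-1,0,0,0,0,-1,0,0,0,0]
}}

```text
time_s: 6.45
tool_pos: [481.3, 132.1, 31.7]
eef_rot: [0.0, 0.571, 0.821, -0.0]
contact_force: [0.2, 0.5, -0.0]
width: 6.3
grip_force: 0.0
```

```bash
python3 - <<'E'
from fit import *
c=cap('wrist','w5.png');s=bot.read_state();print(s['width'],s['grip_force'],s['tool_pos'],s['contact_force'],s['moment'])
a=1.927;x=np.array([np.cos(a),np.sin(a),0]);y=np.array([x[1],-x[0],0]);p=s['tool_pos']
for w in(22,44):
  for dx in(9,-9):
    for z in (0,20,40):print(w,dx,z,proj(c,p+dx*x+w*y+[0,0,z]).round(),end=' ')
  print()
b=cv2.imread('pics/w5.png');cv2.imwrite('pics/w5c.png',cv2.resize(b[80:300,220:440],None,fx=2.7,fy=2.7,interpolation=cv2.INTER_CUBIC))
E
```

```text
2.5795030949016122 0.0 [481.31995147 132.09128434  31.73400399] [-0.26524936  0.78606711  0.21960652] [0.00159309 0.03628743 0.02262429]
22 9 0 [359. 220.] 22 9 20 [364. 232.] 22 9 40 [369. 247.] 22 -9 0 [358. 247.] 22 -9 20 [362. 262.] 22 -9 40 [367. 280.] 
44 9 0 [395. 220.] 44 9 20 [403. 231.] 44 9 40 [413. 246.] 44 -9 0 [393. 247.] 44 -9 20 [400. 261.] 44 -9 40 [409. 278.]
```

View pics/w5c.png

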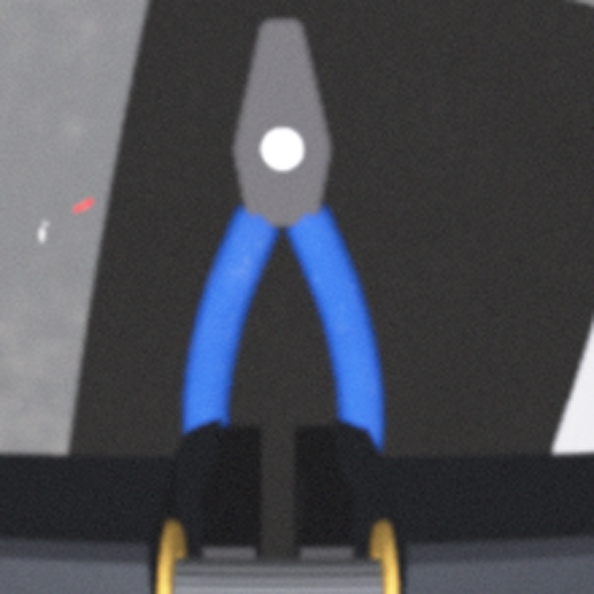

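The crop shows the closed fingers lying over the handles, with the visible fingertip edge at about v=237 in the full picture. So the real fingertips are above the tool, higher than the reported TCP says. I'll open up and feel for the deck gently.

Call:
{"method": "arm_command", "body": {
  "steps": [1,0,0,0,0,1,0,0,0,0,1,0,0,0,0,1,0,0,0,0,1,0,0,0,0,1,0,0,0,0,1,0,0,0,0,1,0,0,0,0,1,0,0,0.002,0,1,0,0,0.001,0]
}}

```text
time_s: 7.5
tool_pos: [481.3, 132.1, 28.5]
eef_rot: [-0.0, 0.571, 0.821, -0.0]
contact_force: [0.8, -0.3, 0.1]
width: 80.0
grip_force: 0.0
```

Call:
{"method": "arm_command", "body": {
  "steps": [1,0,0,0.002,0,1,0,0,0,0]
}}

```text
time_s: 7.7
tool_pos: [481.1, 132.0, 26.4]
eef_rot: [-0.0, 0.571, 0.821, -0.0]
contact_force: [0.5, 0.3, 0.2]
width: 88.1
grip_force: 0.0
```

Call:
{"method": "arm_command", "body": {
  "steps": [1,0,0,0.002,0,1,0,0,0,0]
}}

```text
time_s: 7.9
tool_pos: [481.2, 132.0, 24.5]
eef_rot: [-0.0, 0.571, 0.821, -0.0]
contact_force: [-0.7, 0.0, -0.5]
width: 88.0
grip_force: 0.0
```

Call:
{"method": "arm_command", "body": {
  "steps": [1,0,0,0.003,0,1,0,0,0.002,0,1,0,0,0,0]
}}

```text
time_s: 8.2
tool_pos: [481.1, 132.0, 19.4]
eef_rot: [-0.0, 0.571, 0.821, -0.0]
contact_force: [0.2, -0.3, 0.2]
width: 88.1
grip_force: 0.0
```

Call:
{"method": "arm_command", "body": {
  "steps": [1,0,0,0.002,0,1,0,0,0.002,0,1,0,0,0,0]
}}

```text
time_s: 8.5
tool_pos: [481.2, 132.0, 15.5]
eef_rot: [-0.0, 0.571, 0.821, -0.0]
contact_force: [-0.0, 0.1, -0.1]
width: 88.3
grip_force: 0.0
```

Call:
{"method": "arm_command", "body": {
  "steps": [1,0,0,0.002,0,1,0,0,0.001,0,1,0,0,0,0]
}}

```text
time_s: 8.8
tool_pos: [481.2, 132.1, 12.6]
eef_rot: [-0.0, 0.571, 0.821, -0.0]
contact_force: [0.6, -0.4, 0.1]
width: 88.4
grip_force: 0.0
```

```bash
python3 - <<'E'
from fit import *
c=cap('wrist');s=bot.read_state();p=s['tool_pos'];print(p,s['contact_force'])
g=cv2.cvtColor(c['pixels'],cv2.COLOR_BGR2GRAY)
# tip rows: left/right finger columns and edges, vs. projections for candidate height offsets
for h in(0,10,20,25,30):
    a=1.927;x=np.array([np.cos(a),np.sin(a),0]);y=np.array([x[1],-x[0],0])
    print(h,[proj(c,p+9*x+w*y+[0,0,h]).round().tolist() for w in(-44,44)])
print(g[205:265:4,196:262:4])
print(g[205:265:4,390:456:4])
E
```

```text
[481.29696188 132.07293817  12.65348912] [-0.34974402  0.01740098  0.16200245]
0 [[250.0, 220.0], [395.0, 220.0]]
10 [[246.0, 225.0], [399.0, 225.0]]
20 [[242.0, 232.0], [403.0, 232.0]]
25 [[240.0, 235.0], [406.0, 235.0]]
30 [[238.0, 239.0], [408.0, 238.0]]
[[164 166 170 170 171 169 168 163 166 167 166 171 148  59  58  56  62]
 [164 168 167 178 180 172 166 165 164 161 163 167 124  56  57  62  62]
 [162 163 167 170 174 175 168 166 164 165 164 167  99  58  61  62  61]
 [165 163 166 164 169 168 167 170 175 176 169 167  84  62  62  62  58]
 [162 164 163 163 167 176 174 175 173 169 170 164  70  63  62  58  58]
 [161 161 161 167 168 171 177 176 172 164 164 163  64  60  62  60  64]
 [168 167 168 165 163 166 169 173 168 166 166 158  58  60  61  63  61]
 [168 169 167 169 162 164 158 150 160 166 164 142  60  59  57  61  59]
 [170 174 170 168 102  55  39  46  70  75  83 125  60  61  58  60  61]
 [170 167 160  77  44  39  33  32  32  36  32  88  59  59  60  59  60]
 [166 156  66  44  41  38  35  40  33  34  33  65  61  61  61  64  61]
 [150  56  42  40  39  33  35  35  35  28  29  52  63  59  60
[... 589 characters left out ...]
 56  60  56  55  55  59  54  57  58  61  59  58 217 247 245]
 [ 59  56  57  59  59  56  56  59  57  58  57  57  63  66 243 247 246]
 [ 57  58  54  60  59  61  61  55  52  53  59  52  64 133 246 246 245]
 [ 56  60  58  55  54  39  39  41  42  42  45  54  62 222 246 246 245]
 [ 56  58  60  57  49  37  35  34  32  41  38  41  59 244 246 246 246]
 [ 58  57  57  57  46  38  33  37  33  36  43  43  41 153 245 246 246]
 [ 60  60  56  59  39  37  34  37  33  35  36  44  44  40 122 245 245]
 [ 59  57  57  55  44  33  33  34  31  38  34  38  46  40  39 117 242]
 [ 61  59  58  59  36  36  31  37  36  32  32  34  34  38  41  37  97]
 [ 58  59  57  56  37  29  36  37  36  33  31  32  36  40  45  42  42]]
```

The deck is not there down to a TCP reading of 12.6. The picture's fingertip edges (u=239 and 408, v=237) agree with fingertips about 28 mm above the reported TCP and no sideways offset. I'll go on down and touch the deck to calibrate this.

Call:
{"method": "arm_command", "body": {
  "steps": [1,0.0005,0.001,0.003,0,1,0,0,0.003,0,1,0,0,0,0]
}}

```text
time_s: 9.15
tool_pos: [481.8, 132.9, 6.3]
eef_rot: [-0.0, 0.571, 0.821, -0.0]
contact_force: [0.1, -1.1, -0.3]
width: 88.1
grip_force: 0.0
```

Call:
{"method": "arm_command", "body": {
  "steps": [1,0,0,0.002,0,1,0,0,0,0]
}}

```text
time_s: 9.35
tool_pos: [481.9, 132.8, 4.5]
eef_rot: [-0.0, 0.571, 0.821, -0.0]
contact_force: [0.1, 0.4, -0.3]
width: 88.0
grip_force: 0.0
```

Call:
{"method": "arm_command", "body": {
  "steps": [1,0,0,0.001,0,1,0,0,0,0]
}}

```text
time_s: 9.55
tool_pos: [482.1, 132.9, 3.7]
eef_rot: [-0.0, 0.571, 0.821, -0.0]
contact_force: [-0.4, 0.8, 0.0]
width: 88.0
grip_force: 0.0
```

Call:
{"method": "arm_command", "body": {
  "steps": [1,0,0,0.001,0,1,0,0,0,0]
}}

```text
time_s: 9.75
tool_pos: [482.2, 132.9, 3.0]
eef_rot: [0.0, 0.571, 0.821, 0.0]
contact_force: [-1.1, 0.0, 4.2]
width: 88.2
grip_force: 2.0
```

I touched the deck at a reading of about 3.1, so the fingertips are about 27 mm above the reported TCP. I'll back off 2.5 mm and close lightly.

Call:
{"method": "arm_command", "body": {
  "steps": [1,0,0,-0.0025,0,-1,0,0,0,0,-1,0,0,0,0,-1,0,0,0,0,-1,0,0,0,0,-1,0,0,0,0,-1,0,0,0,0,-1,0,0,0,0,-1,0,0,0,0],
  "squeeze": 5
}}

```text
time_s: 10.65
tool_pos: [482.1, 132.9, 5.2]
eef_rot: [0.0, 0.571, 0.821, -0.0]
contact_force: [0.4, 0.3, -0.5]
width: 43.3
grip_force: 5.0
```

```bash
python3 - <<'E'
from fit import *
from go import go
go(576.4,133.1,5.6,1.7082)
c=cap('wrist');im=c['pixels']
hsv=cv2.cvtColor(im,cv2.COLOR_BGR2HSV)
b=((hsv[...,1]>110)&(hsv[...,0]>95)&(hsv[...,0]<125)).astype(np.uint8);b[:,:260]=0;b[:,380:]=0
v,u=np.nonzero(b);print('blue rows',v.min(),v.max(),u.min(),u.max())
for (p,z) in(((u[v==v.min()].mean(),v.min()),38),):print(to_b(at(c,*p,z),ctr,yaw))
g=cv2.cvtColor(im,cv2.COLOR_BGR2GRAY);w=(g[100:170,280:370]>200);n,l,s,ce=cv2.connectedComponentsWithStats(w.astype(np.uint8));i=1+np.argmax(s[1:,4]);print('pivot',ce[i]+[280,100],to_b(at(c,*(ce[i]+[280,100]),41),ctr,yaw))
print(fitcut(c,38,[-54.2,12,.219]))
E
```

```text
pos [482.1 132.9   5.2] ang 1.927 F [ 0.4  0.3 -0.5] | dx -32.7 dy 88.5 dz -0.4 turn 0.219
blue rows 164 287 278 366
[-59.00686591  32.15737862]
pivot [321.96949153 138.97966102] [-61.5605202   43.66931627]
(array([-58.38433053,  12.67207594,   0.39089797]), np.float64(0.7674432234432235))
```

Gripped at 43.3 mm with 5 N, still lying on the deck. Now I'll straighten the cutters and slide them across.

Call:
{"method": "arm_command", "body": {
  "steps": [-1,0,0,0,0.11,-1,0,0,0,0.109,-1,-0.0015,0.0117,0,0,-1,-0.0015,0.0117,0,0,-1,-0.0015,0.0117,0,0,-1,-0.0015,0.0117,0,0,-1,-0.0015,0.0117,0,0,-1,-0.0015,0.0117,0,0,-1,-0.0015,0.0117,0,0,-1,-0.0015,0.0115,0,0]
}}

```text
time_s: 11.7
tool_pos: [577.5, 133.6, 5.1]
eef_rot: [0.0, 0.657, 0.754, 0.0]
contact_force: [0.9, 0.6, -0.4]
width: 43.5
grip_force: 5.0
```

Call:
{"method": "arm_command", "body": {
  "steps": [-1,0,0,0,0,-1,0,0,0,0]
}}

```text
time_s: 11.9
tool_pos: [576.2, 133.6, 5.0]
eef_rot: [-0.0, 0.657, 0.754, -0.0]
contact_force: [0.5, -1.3, -1.0]
width: 43.5
grip_force: 5.0
```

```bash
python3 - <<'E'
from fit import *
from go import go
go(576.25,133.87,5.2,1.7082)
c=cap('wrist','w6.png');im=c['pixels'];g=cv2.cvtColor(im,cv2.COLOR_BGR2GRAY)
s=bot.read_state();print(s['width'],s['grip_force'])
t=warp(c,41,0,95,-20,90,5);cv2.imwrite('pics/t6.png',np.hstack([cv2.resize(im[60:300,200:440],(550,550)),t[:550,:240]]))
E
```

```text
pos [576.2 133.6   5. ] ang 1.708 F [ 0.5 -1.3 -1. ] | dx 0.3 dy 0.1 dz -0.2 turn -0.000
43.46485039976788 4.999989230709616
```

View pics/w6.png

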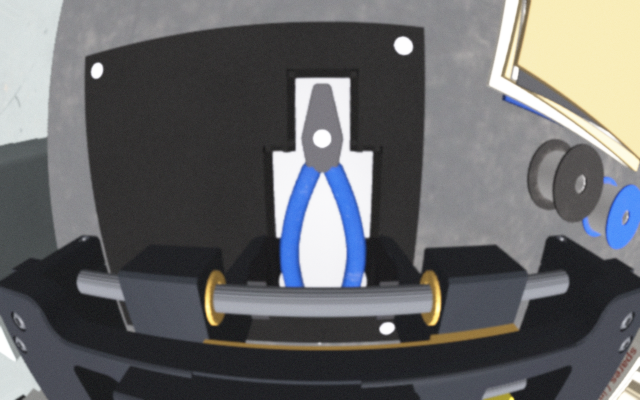

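The cutters lie centred over the pocket: tip at (321,84), pocket end at v=78, heads and handles symmetric. I'll release them, then lift.

Call:
{"method": "arm_command", "body": {
  "steps": [-0.2,0,0,0,0,0.2,0,0,0,0,0.6,0,0,0,0,1,0,0,0,0,1,0,0,0,0,1,-0.02,0,-0.05,0,1,-0.03,0,-0.05,0,1,-0.02,0,-0.04,0,1,0,0,0,0,1,0,0,0,0]
}}

```text
time_s: 12.95
tool_pos: [585.5, 70.0, 135.3]
eef_rot: [0.0, 0.657, 0.754, 0.001]
contact_force: [-1.2, 0.4, -2.2]
width: 88.4
grip_force: 0.0
```

```bash
python3 - <<'E'
from fit import *
from go import go
go(576.25,133.87,5.2,1.7082)
c=cap('wrist','w7.png')
for z in(26,30,32,35,41):
    im=warp(c,z,15,75,-66,66,4);hsv=cv2.cvtColor(im,cv2.COLOR_BGR2HSV)
    m=((hsv[...,1]>110)&(hsv[...,0]>95)&(hsv[...,0]<125));v,u=np.nonzero(m)
    print(z,'blue x',15+np.percentile(u,[.2,99.8])/4,'y',66-np.percentile(v,[99.8,.2])/4,'width')
g=cv2.cvtColor(warp(c,32,15,75,-66,66,4),cv2.COLOR_BGR2GRAY)
col=g[:60,110:131].mean(1).round().astype(int);print('head col y66..51',col[::3].tolist())
E
```

```text
pos [585.5  70.  135.3] ang 1.707 F [-1.2  0.4 -2.2] | dx 64.5 dy -0.5 dz 130.1 turn -0.001
26 blue x [23.25 65.25] y [-58.5  20. ] width
30 blue x [23.5 65. ] y [-58.   19.5] width
32 blue x [23.75 64.75] y [-57.75  19.25] width
35 blue x [24.   64.75] y [-57.5   18.75] width
41 blue x [24.5  64.25] y [-56.5     17.8935] width
head col y66..51 [33, 31, 29, 29, 29, 31, 41, 81, 128, 164, 174, 151, 124, 106, 99, 97, 97, 96, 95, 96]
```

The handles measure x 24–65 and y −58 to 20 in the block frame, so they are centred. I'll touch the top with shut fingers to check it is down; a seated top at z=32 means a reading of about 5.1.

Call:
{"method": "arm_command", "body": {
  "steps": [-1,0.041,0,0.03,0,-1,0.041,0,0.04,0,-1,0,0,0.03,0,-1,0,0,0.015,0,-1,0,0,0,0,-1,0,0,0,0,-1,0,0,0,0,-1,0,0,0,0,-1,0,0,0.007,0,-1,0,0,0,0],
  "squeeze": 5
}}

```text
time_s: 14.0
tool_pos: [574.3, 145.4, 17.7]
eef_rot: [-0.0, 0.657, 0.754, -0.0]
contact_force: [0.2, 0.2, -0.6]
width: 10.9
grip_force: 0.0
```

Call:
{"method": "arm_command", "body": {
  "steps": [-1,0,0,0.002,0,-1,0,0,0,0]
}}

```text
time_s: 14.2
tool_pos: [574.5, 145.4, 15.8]
eef_rot: [-0.0, 0.657, 0.754, -0.0]
contact_force: [-1.0, -0.6, -0.2]
width: 0.8
grip_force: 0.0
```

Call:
{"method": "arm_command", "body": {
  "steps": [-1,0,0,0.002,0,-1,0,0,0,0]
}}

```text
time_s: 14.4
tool_pos: [574.5, 145.5, 13.9]
eef_rot: [-0.0, 0.657, 0.754, -0.0]
contact_force: [-0.3, 0.0, 0.6]
width: 0.6
grip_force: 0.0
```

Call:
{"method": "arm_command", "body": {
  "steps": [-1,0,0,0.002,0,-1,0,0,0.002,0,-1,0,0,0,0]
}}

```text
time_s: 14.7
tool_pos: [574.4, 145.5, 9.8]
eef_rot: [-0.0, 0.657, 0.754, -0.0]
contact_force: [-0.3, 0.1, -0.2]
width: 0.5
grip_force: 0.0
```

Call:
{"method": "arm_command", "body": {
  "steps": [-1,0,0,0.002,0,-1,0,0,0.001,0,-1,0,0,0,0]
}}

```text
time_s: 15.0
tool_pos: [574.5, 145.5, 6.9]
eef_rot: [-0.0, 0.657, 0.754, -0.0]
contact_force: [0.2, 0.5, 0.3]
width: 0.3
grip_force: 0.0
```

Call:
{"method": "arm_command", "body": {
  "steps": [-1,0,0,0.001,0,-1,0,0,0.001,0,-1,0,0,0,0]
}}

```text
time_s: 15.3
tool_pos: [574.5, 145.5, 4.9]
eef_rot: [-0.0, 0.657, 0.754, -0.0]
contact_force: [-0.1, -0.1, -0.5]
width: 0.7
grip_force: 0.0
```

Call:
{"method": "arm_command", "body": {
  "steps": [-1,0,0,0.001,0,-1,0,0,0,0]
}}

```text
time_s: 15.5
tool_pos: [574.7, 145.5, 4.4]
eef_rot: [-0.0, 0.657, 0.754, 0.0]
contact_force: [-0.4, 0.9, 3.0]
width: 0.1
grip_force: 1.4
```

Call:
{"method": "arm_command", "body": {
  "steps": [-1,0,0,-0.01,0,-1,0.018,0,0,0,-1,0.018,0,0,0,-1,0,0,0.005,0,-1,0,0,0.0035,0,-1,0,0,0,0]
}}

```text
time_s: 16.1
tool_pos: [569.4, 179.5, 5.0]
eef_rot: [0.0, 0.657, 0.753, -0.001]
contact_force: [-0.2, -0.0, -1.2]
width: 0.6
grip_force: 0.0
```

Call:
{"method": "arm_command", "body": {
  "steps": [-1,0,0,0.001,0,-1,0,0,0,0]
}}

```text
time_s: 16.3
tool_pos: [569.9, 180.1, 4.5]
eef_rot: [0.0, 0.658, 0.753, -0.0]
contact_force: [0.0, -1.2, -0.1]
width: 0.3
grip_force: 0.0
```

Contact on the handles came at a reading of about 4.5, and the head is no higher, so the cutters are fully down. Next is the driver.

Call:
{"method": "arm_command", "body": {
  "steps": [1,0,0,-0.045,0,1,0,0,-0.045,0,1,-0.0375,-0.0136,0,0,1,-0.0375,-0.0136,0,0,1,-0.0375,-0.0136,0,0,1,-0.0375,-0.0136,0,0,1,-0.0375,-0.0136,0,0,1,-0.0375,-0.0136,0,0,1,-0.0375,-0.0136,0,0,1,-0.0375,-0.0136,0,0]
}}

```text
time_s: 17.3
tool_pos: [502.4, -132.8, 94.9]
eef_rot: [0.0, 0.657, 0.754, 0.0]
contact_force: [0.5, 0.1, 0.3]
width: 78.4
grip_force: 0.0
```

Call:
{"method": "arm_command", "body": {
  "steps": [1,0,0,0,0.093,1,0,0,0,0.093,1,0,0,0,0,1,0,0,0,0]
}}

```text
time_s: 17.7
tool_pos: [502.9, -130.9, 94.6]
eef_rot: [0.0, 0.723, 0.691, -0.0]
contact_force: [-0.6, -0.7, -0.5]
width: 88.2
grip_force: 0.0
```

```bash
python3 - <<'E'
from drv import *
from go import go
go(503.6,-131.6,6,1.5218)
c=cap('wrist')
hsv=cv2.cvtColor(c['pixels'],cv2.COLOR_BGR2HSV);im=c['pixels']
red=((hsv[...,1]>120)&((hsv[...,0]<12)|(hsv[...,0]>168))&(im[...,2]>60));red[:, :260]=0;red[:,390:]=0
v,u=np.nonzero(red);print(u.min(),u.max(),v.min(),v.max())
k=(v==v.min());ctr=np.array([548.34,-167.1])
print('end',to_b(at(c,u[k].mean(),v.min(),39.5),ctr,.06),'exp (-37.7,81.9)')
for vv in(60,100,140,180,220):
    k=v==vv
    if k.any(): print(vv,to_b(at(c,(u[k].min()+u[k].max())/2,vv,39.5),ctr,.06).round(1))
E
```

```text
pos [ 502.9 -130.9   94.6] ang 1.524 F [-0.6 -0.7 -0.5] | dx -0.7 dy 0.7 dz 88.6 turn 0.003
270 337 59 261
end [-31.61695739 150.88477226] exp (-37.7,81.9)
180 [-39.9  60.5]
```

The new view agrees with the earlier estimate of the driver's axis to 0.2 mm. I'll go down and grip its handle.

Call:
{"method": "arm_command", "body": {
  "steps": [1,-0.0007,0.0007,0.04,0,1,0,0,0.03,0,1,0,0,0.0155,0,1,0,0,0.003,0,1,0,0,0,0,-1,0,0,0,0,-1,0,0,0,0,-1,0,0,0,0,-1,0,0,0,0,-1,0,0,0,0],
  "squeeze": 4
}}

```text
time_s: 18.75
tool_pos: [503.8, -131.6, 6.3]
eef_rot: [0.0, 0.724, 0.69, 0.0]
contact_force: [-0.3, 0.6, 0.1]
width: 50.1
grip_force: 0.0
```

Call:
{"method": "arm_command", "body": {
  "steps": [-1,0,0,0,0,-1,0,0,0,0,-1,0,0,0,0,-1,0,0,0,0,-1,0,0,0,0,-1,0,0,0,0]
}}

```text
time_s: 19.35
tool_pos: [503.6, -131.6, 6.0]
eef_rot: [-0.0, 0.724, 0.69, -0.0]
contact_force: [-0.7, -0.1, -0.9]
width: 15.0
grip_force: 4.0
```

```bash
python3 - <<'E'
from drv import *
from go import go
go(591.6,-136.45,6,1.6308)
c=cap('wrist');im=c['pixels']
hsv=cv2.cvtColor(im,cv2.COLOR_BGR2HSV)
red=((hsv[...,1]>120)&((hsv[...,0]<10)|(hsv[...,0]>170))&(im[...,2]>60)).astype(np.uint8)
n,l,s,ce=cv2.connectedComponentsWithStats(red);i=1+np.argmax(s[1:,4]);v,u=np.nonzero(l==i);print(s[i])
k=(v==v.min());ctr=np.array([548.34,-167.1])
for z in(39.5,45): print('end',to_b(at(c,u[k].mean(),v.min(),z),ctr,.06),'exp (-37.7,81.9)')
E
```

```text
pos [ 503.6 -131.6    6. ] ang 1.522 F [-0.7 -0.1 -0.9] | dx -0.5 dy 88.2 dz 0.0 turn -0.109
[ 302  175   41   62 2022]
end [-38.38118787  80.40787624] exp (-37.7,81.9)
end [-38.26399748  81.44584855] exp (-37.7,81.9)
```

Call:
{"method": "arm_command", "body": {
  "steps": [-1,0,0,0,-0.109,-1,-0.0013,0.011,0,0,-1,-0.0013,0.011,0,0,-1,-0.0013,0.011,0,0,-1,-0.0013,0.011,0,0,-1,-0.0013,0.011,0,0,-1,-0.0013,0.011,0,0,-1,-0.0013,0.011,0,0,-1,-0.0013,0.0105,0,0,-1,0,0,0,0]
}}

```text
time_s: 20.4
tool_pos: [593.4, -136.7, 6.2]
eef_rot: [0.001, 0.685, 0.728, 0.0]
contact_force: [-0.5, -0.8, -0.7]
width: 15.4
grip_force: 4.0
```

Call:
{"method": "arm_command", "body": {
  "steps": [-1,0,0,0,0,-1,0,0,0,0]
}}

```text
time_s: 20.6
tool_pos: [590.9, -136.8, 6.0]
eef_rot: [-0.0, 0.686, 0.728, -0.0]
contact_force: [0.4, -0.4, -0.4]
width: 15.4
grip_force: 4.0
```

```bash
python3 - <<'E'
from drv import *
from go import go
go(591.6,-136.7,6,1.6308);s=bot.read_state();print(s['width'],s['grip_force'])
c=cap('wrist');im=c['pixels']
hsv=cv2.cvtColor(im,cv2.COLOR_BGR2HSV)
red=((hsv[...,1]>120)&((hsv[...,0]<10)|(hsv[...,0]>170))&(im[...,2]>60)).astype(np.uint8)
n,l,s,ce=cv2.connectedComponentsWithStats(red);i=1+np.argmax(s[1:,4]);v,u=np.nonzero(l==i);print(s[i])
k=(v==v.min());ctr=np.array([548.34,-167.1])
print('end',to_b(at(c,u[k].mean(),v.min(),41),ctr,.06),'want (45,72)')
E
```

```text
pos [ 590.9 -136.8    6. ] ang 1.63 F [ 0.4 -0.4 -0.4] | dx 0.1 dy 0.7 dz -0.0 turn -0.000
15.403767176124145 3.999127820134163
[ 302  176   39   61 1801]
end [44.33728843 70.05306406] want (45,72)
```

Call:
{"method": "arm_command", "body": {
  "steps": [-1,0.0007,0.0007,0,0,-1,0,0,0,0,-0.5,0,0,0,0,-0.3,0,0,0,0,0.2,0,0,0,0,0.6,0,0,0,0,1,0,0,0,0,1,0,0,0,0,1,0,0,0,0]
}}

```text
time_s: 21.55
tool_pos: [592.2, -136.0, 6.1]
eef_rot: [0.0, 0.686, 0.728, 0.0]
contact_force: [-0.4, 0.3, 0.0]
width: 67.8
grip_force: 0.0
```

Call:
{"method": "arm_command", "body": {
  "steps": [1,-0.03,0,-0.05,0,1,-0.04,0,-0.05,0,1,-0.04,0,-0.04,0,1,0,0,0,0,1,0,0,0,0]
}}

```text
time_s: 22.05
tool_pos: [597.9, -229.1, 124.1]
eef_rot: [0.001, 0.686, 0.727, 0.0]
contact_force: [-0.6, 0.1, -0.2]
width: 88.0
grip_force: 0.0
```

```bash
python3 - <<'E'
from drv import *
from go import go
go(591.6,-136.7,6,1.6308)
c=cap('wrist','w9.png')
E
```

```text
pos [ 597.9 -229.1  124.1] ang 1.629 F [-0.6  0.1 -0.2] | dx 92.7 dy -1.0 dz 118.1 turn -0.002
```

View pics/w9.png

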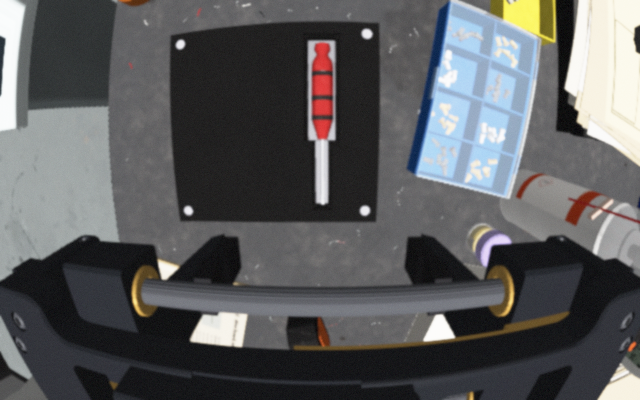

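The driver lies in its pocket: handle at (321,90), shaft tip at (321,203), white floor even on both sides. I'll touch its handle to confirm the height (35 expected, a reading of about 8; or 31 if it has rolled).

Call:
{"method": "arm_command", "body": {
  "steps": [-1,0.0425,-0.0009,0.02,0,-1,0.0425,0,0.02,0,-1,0,0,0.04,0,-1,0,0,0.017,0,-1,0,0,0,0,-1,0,0,0,0,-1,0,0,0,0,-1,0,0,0,0,-1,0,0,0,0,-1,0,0,0,0]
}}

```text
time_s: 23.1
tool_pos: [592.1, -143.5, 27.0]
eef_rot: [0.0, 0.686, 0.728, 0.0]
contact_force: [-0.5, -0.8, 0.1]
width: 10.0
grip_force: 0.0
```

Call:
{"method": "arm_command", "body": {
  "steps": [-1,0,0,0.003,0,-1,0,0,0.003,0,-1,0,0,0.003,0,-1,0,0,0,0]
}}

```text
time_s: 23.5
tool_pos: [591.2, -143.2, 16.7]
eef_rot: [-0.0, 0.686, 0.728, -0.0]
contact_force: [0.5, 0.4, 0.4]
width: 0.7
grip_force: 0.0
```

Call:
{"method": "arm_command", "body": {
  "steps": [-1,0,0,0.003,0,-1,0,0,0.003,0,-1,0,0,0.002,0,-1,0,0,0,0]
}}

```text
time_s: 23.9
tool_pos: [591.5, -143.3, 9.0]
eef_rot: [-0.0, 0.686, 0.728, -0.0]
contact_force: [-0.7, 0.3, -0.4]
width: 0.3
grip_force: 0.0
```

Call:
{"method": "arm_command", "body": {
  "steps": [-1,0,0,0.001,0,-1,0,0,0,0]
}}

```text
time_s: 24.1
tool_pos: [591.7, -143.3, 8.3]
eef_rot: [0.0, 0.686, 0.728, 0.0]
contact_force: [0.6, -0.0, 0.0]
width: 0.7
grip_force: 0.0
```

Call:
{"method": "arm_command", "body": {
  "steps": [-1,0,0,0.001,0,-1,0,0,0,0]
}}

```text
time_s: 24.3
tool_pos: [591.7, -143.3, 7.3]
eef_rot: [-0.0, 0.686, 0.728, 0.0]
contact_force: [0.3, -0.1, -0.3]
width: 0.4
grip_force: 0.0
```

Call:
{"method": "arm_command", "body": {
  "steps": [-1,0,0,0.001,0,-1,0,0,0,0]
}}

```text
time_s: 24.5
tool_pos: [591.9, -143.4, 7.0]
eef_rot: [-0.0, 0.686, 0.728, 0.0]
contact_force: [-2.8, 0.5, 5.7]
width: 0.7
grip_force: 3.2
```

Call:
{"method": "arm_command", "body": {
  "steps": [-1,0,0,-0.006,0,-1,0.015,0,0,0,-1,0.015,0,0,0,-1,0,0,0.003,0,-1,0,0,0.001,0,-1,0,0,0,0]
}}

```text
time_s: 25.1
tool_pos: [589.6, -113.7, 8.0]
eef_rot: [-0.0, 0.686, 0.728, -0.0]
contact_force: [-0.5, -0.8, 0.3]
width: 0.7
grip_force: 0.0
```

Call:
{"method": "arm_command", "body": {
  "steps": [-1,0,0,0.001,0,-1,0,0,0.001,0,-1,0,0,0,0]
}}

```text
time_s: 25.4
tool_pos: [590.0, -114.2, 7.0]
eef_rot: [0.0, 0.686, 0.728, -0.0]
contact_force: [-1.9, 0.2, 6.6]
width: 0.7
grip_force: 3.5
```

Call:
{"method": "arm_command", "body": {
  "steps": [1,0,0,-0.05,0,1,0,0,-0.05,0,1,-0.04,0,-0.04,0,1,-0.04,0,-0.04,0,1,-0.04,0,0,0,1,0,0,0,0,1,0,0,0,0]
}}

```text
time_s: 26.1
tool_pos: [595.9, -225.2, 176.8]
eef_rot: [-0.0, 0.687, 0.727, -0.0]
contact_force: [-0.3, 1.2, -0.1]
width: 54.5
grip_force: 0.0
```

```bash
python3 - <<'E'
from drv import *
c=cap('wrist','wA.png');ctr=np.array([548.34,-167.1]);im=c['pixels']
hsv=cv2.cvtColor(im,cv2.COLOR_BGR2HSV)
pl=[proj(c,[*(ctr+np.array([[.9982,-.06],[.06,.9982]])@np.array(q)),30]).round().astype(int) for q in((25,85),(65,85),(65,-80),(25,-80))]
drvpose(c,ctr,.06,26,pl)
s=cap('scene','sA.png')
print(bot.read_state()['tool_pos'])
E
```

```text
handle len 83.7 wid 16.7 n 1023
mid [45.7 -2.1] angle rel block 0.001 end [45.6 69.9] tip(pred) [ 45.7 -73.1]
[ 596.4028847  -222.44659092  176.2897965 ]
```

Both handle touches came at the same height, so the driver is level and down. I'll hand in the job.

```bash
python3 -c "
from cell import bot
print(bot.finish_job())"
```

```text
the job is handed in; nothing more can be done
None
```

The side cutters and then the screwdriver are in their pockets and fully down by touch and camera, each gripped lightly and slid along the deck without lifting; I handed the job in at about 26 s, with the tape roll, jar and tape measure not touched.

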